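Book out the flanged pin at the parts-issue board

TASK

Book out the flanged pin (the part with a solid stem on a wide round flange) at the parts-issue board: with the fingertips gently press the round key in front of the bay where the pin stands, fully down, and let it come up; then press the long bar key at the right-hand end of the board fully down to confirm, and withdraw. Do not press the other bays' keys, and leave the parts in the bays and the things lying round the board where they are: nothing is picked up.

Things in the scene. Friction and masses are not known exactly. Their poses are not given: they have to be found in the camera images.
- board: Grey board 150 x 360 mm, fixed at a varying place and yaw; origin under its centre, on the desk; top 14 mm up. Its x runs from the keys to the bays (away from the robot), y left along the row, z up. Low ribs (to 18.5 mm) part four bays 70 mm apart, each with its own round key in front, between the same ribs; the right end has only the bar key. Black collars round the keys reach 20 mm up.
- bay0 (a point): centre of the floor of the leftmost (most +y) bay, 14 mm above the desk; a part stands within about 10 mm of it
- bay1 (a point): centre of the floor of the second from the left bay, 14 mm above the desk; a part stands within about 10 mm of it
- bay2 (a point): centre of the floor of the third from the left bay, 14 mm above the desk; a part stands within about 10 mm of it
- bay3 (a point): centre of the floor of the fourth from the left (next to the bar key) bay, 14 mm above the desk; a part stands within about 10 mm of it
- key0_top (a point): centre of the top of the round grey key (26 mm across) of the leftmost (most +y) bay, 28 mm above the desk when up, 73.5 mm in front of the bay's centre; it moves with the key
- key1_top (a point): centre of the top of the round grey key (26 mm across) of the second from the left bay, 28 mm above the desk when up, 73.5 mm in front of the bay's centre; it moves with the key
- key2_top (a point): centre of the top of the round grey key (26 mm across) of the third from the left bay, 28 mm above the desk when up, 73.5 mm in front of the bay's centre; it moves with the key
- key3_top (a point): centre of the top of the round grey key (26 mm across) of the fourth from the left (next to the bar key) bay, 28 mm above the desk when up, 73.5 mm in front of the bay's centre; it moves with the key
- key0 (a joint): travel of the round key of the leftmost (most +y) bay: 0 up, 0.006 m fully down; a spring pushes it up again, about 1 N to start it and 5 N at the bottom
- key1 (a joint): travel of the round key of the second from the left bay: 0 up, 0.006 m fully down; a spring pushes it up again, about 1 N to start it and 5 N at the bottom
- key2 (a joint): travel of the round key of the third from the left bay: 0 up, 0.006 m fully down; a spring pushes it up again, about 1 N to start it and 5 N at the bottom
- key3 (a joint): travel of the round key of the fourth from the left (next to the bar key) bay: 0 up, 0.006 m fully down; a spring pushes it up again, about 1 N to start it and 5 N at the bottom
- bar_top (a point): centre of the top of the long grey confirming bar key at the right-hand end of the board, 80 mm along the board's x by 26 mm along its y, top 28 mm above the desk when up; it moves with the key. Press it near its centre or anywhere on its top
- bar (a joint): travel of the bar key: 0 up, 0.006 m fully down; sprung like the round keys
- flanged_pin: the part to book out: bare steel pin standing on a wider round flange, 27 mm across the flange, a narrower solid stem upward, 28 mm high; loose in one of the four bays (which one varies); origin at the centre of its underside, z up
- sleeve: plain turned steel sleeve with a bore, 22 mm across, 18 mm high, no flange; loose in another bay; origin under its centre, z up
- fork: dark milled fork end with two upright prongs, 14 x 22 x 30 mm high; loose in another bay; origin under its centre, z up
- coil_spring: steel coil spring standing on end, 16 mm across, 24 mm high; loose in another bay; origin under its centre, z up
- eraser: eraser 20 x 46 x 12 mm, lying loose on the desk in front of the board; origin under its centre
- tall_block: steel gauge block 9 x 30 x 25 mm high, standing loose in front of the board; origin under its centre
- spare_fork: another dark fork end, 14 x 22 x 30 mm high, standing loose on the desk behind the board; origin under its centre
- brass_bush: flanged brass-coloured bush with a bore, 24 mm across, 15 mm high, standing loose on the desk beside the left end of the board; origin under its centre

How it is judged:
By the outcome, as a careful person would: the job done as asked, in the order asked, and still so for the second after the job is handed in, with the robot touching nothing.
It also fails if it takes over 35 s, if anything falls off the work surface, if the arm or the gripper's body presses on something with over 40 N, if the wrist force passes 120 N, or if a joint passes its speed limit or range.

ROBOT

A 6-joint arm with a two-finger parallel gripper is mounted at the origin on a cart in front of the work surface, level with it; the furniture and walls round the work are solid. World frame = base frame: x ahead of the robot, y to its left, z up, the work surface at z = 0. Lengths are in mm, angles in degrees, forces in N, time in s.
With the tool pointing down it reaches from about 300 to 850 mm from the base axis. Payload 4.2 kg.
Tool frame: the origin (TCP) lies on the centre line of the jaws, within the pads' length; the fingertips stand env.nose_length ahead of it and the grasp point (between the pads) lies 2 mm behind it (env.nose_length is the distance from the TCP to the fingertips, in mm); z points along the fingers, y is the direction in which the jaws open and shut (so a half turn about z gives the same grasp; the last joint's range is limited). The gripper opens to 91 mm and grips with 3 to 60 N. Pads are 32 mm wide; open, the fingers measure 118 mm over their backs; the gripper's body (76 mm by 178 mm) begins 60 mm behind the grasp point.
Start: joints at [-64.859, 18.312, 89.639, -0, 72.044, -1.146], TCP at [254.657, -515.55, 230.976] pointing down, gripper open.
Joint ranges: [-177.97, 177.97], [-48.28, 115.42], [12.27, 149.76], [-77.06, 257.06], [2.81, 150.46], [-146.56, 146.56]. Speed limits (degrees/s): [147.25, 147.25, 180, 180, 180, 180].

INTERFACE

Orientations are given as [roll, pitch, yaw] about the fixed x, y, z axes, in that order (R = Rz(yaw) Ry(pitch) Rx(roll)).
In Python, from workcell import env gives the robot as it stands. The module is installed in compiled form; this text tells all that it offers.
- The arm moves only by the tool jog_arm, never from a script. Its argument "deltas" is a list that holds one entry, the list of rows, each a list of 5 numbers: the shift along the tool's x, y, z in m, then the turn about the tool's z in degrees, then the finger opening in m, from 0 to 0.0912. A call has 1 to 20 rows; each row is the pose to reach, as a shift and turn from the pose commanded when the call began, along the tool's axes at that moment; what a row does not reach only later rows make up. A row lasts 1/12 s, in which the tool goes at most 41.7 mm and 7.16 degrees, less where a joint would pass 70% of its speed; a pose out of reach is approached as far as the arm can. A call with a gripper value outside its range is refused whole. The fingers move at their own pace and stop on an object; "grip_force" is the grip in N (left out, the last holds). Time passes only in rows, so rows that repeat a pose let the fingers close. It gives the time, the measured TCP pose, the force and the opening at its end, in the units of the state.
- env.state(): the state, without advancing time (a new reading comes with each control period).
- env.grab_frame(name): name is "side" or "top"; returns the picture (420x560x3 uint8, red, green, blue); there is no depth.
- env.camera_params(name): a dict with "fx", "fy", "cx", "cy" (pixels), "xyz" and "orientation" of the camera in the world. Camera axes: x right, y down, z forward; pixel columns grow to the right and rows downward; lengths in mm; the calibration is good to about 2 mm. A picture is of the moment at which its call begins. camera_params takes no time and is no camera call.
- env.job_done(): hands the job in, once; it reports no verdict.
Trained networks look in the newest picture that a camera, given by its name, has taken for a name from the list of things; names that differ only in an ending like _2 or _b are one class to them, and where a whole thing is asked for, a point or a joint stands for the part that bears it (a point fixed in the world has none). Each returns a list of dicts, best first, with "conf" (0 to 1); they miss things now and then, are a little off and sometimes report something else, mostly with a low value. They report only what shows in the picture. A call takes as long as a camera call.
- env.look_for(camera, label): "xyz" ([x, y, z] in mm, in world coordinates, good to about 4 mm: the middle of the surface that is visible of it).
The state is a dict: "time_s": time; "qpos": joint angles; "qvel": joint speeds; "effort": joint torques, N m; "ee_pos": TCP position; "ee_rot": TCP orientation; "force": force on the tool from outside, world axes, zero at the start; "torque": the same for the moment, N m; "gripper_width": finger opening in mm.
Only numpy, scipy, OpenCV 4.12 (cv2) and the standard library are available. Lean on these libraries where they do the work, as an engineer would, in place of code of your own. Each camera call takes 0.05 s, during which the arm holds its last target.

## Working session

There is one attempt and no reset: what is moved stays moved. The work goes in short steps, Python scripts to look and compute and a tool call to move; the robot and the scene stay as the last step left them, time stands still between calls to the robot, and variables do not carry over. Pictures are saved under pics/ and viewed, and the job is handed in when it is done.

Besides the shell and the picture viewer there is one more tool, called after "Request:" by a JSON object that holds its "name" and its "arguments", one argument or row to a line. jog_arm: Moves the arm, as the interface text tells. Its arguments: {"type":"object","properties":{"deltas":{"type":"array"},"grip_force":{"type":"number"}},"required":["deltas"]}

```bash
mkdir -p pics; python3 - <<'E'
from workcell import env
import cv2
for c in("top","side"):
    im=env.grab_frame(c); cv2.imwrite(f"pics/{c}0.png",im[:,:,::-1])
    print(c,env.camera_params(c))
    for l in ["flanged_pin","sleeve","fork","coil_spring","key0_top","key1_top","key2_top","key3_top","bar_top","board"]:
        print(l,[([round(v) for v in d["xyz"]],round(d["conf"],2)) for d in env.look_for(c,l)[:4]])
print(env.nose_length, env.state())
E
```

```text
top {'fx': 432.3630131677448, 'fy': 432.3630131677448, 'cx': 284.9802786082714, 'cy': 211.15100094723147, 'xyz': array([448.42937746, 121.20215286, 911.89896484]), 'orientation': array([-172.90830723,    0.29880009,  -90.49521246])}
flanged_pin [([514, 96, 16], 0.27)]
sleeve [([532, 232, 34], 0.41), ([520, 92, 14], 0.17)]
fork [([471, 156, 31], 0.55), ([550, 88, 35], 0.47), ([482, 17, 28], 0.32)]
coil_spring []
key0_top []
key1_top []
key2_top [([477, 88, 31], 0.52)]
key3_top [([476, 89, 30], 0.4)]
bar_top [([536, -47, 26], 0.82)]
board [([528, 231, 34], 0.62), ([515, 93, 16], 0.58), ([532, -50, 25], 0.53)]
side {'fx': 466.6795733455397, 'fy': 466.6795733455397, 'cx': 284.10015467608775, 'cy': 206.26601929077088, 'xyz': array([241.07768381, 733.33152722, 552.42656243]), 'orientation': array([-125.07716419,   -1.1792975 , -153.25034261])}
flanged_pin []
sleeve [([458, 233, 25], 0.75), ([524, 236, 31], 0.47), ([420, 15, 16], 0.44)]
fork [([547, 102, 39], 0.72), ([543, 166, 30], 0.42)]
coil_spring [([540, 167, 28], 0.62)]
key0_top [([459, 233, 26], 0.54), ([506, 135, 15], 0.47)]
key1_to
[... 207 characters left out ...]
03, 138, 14], 0.89), ([531, -45, 26], 0.28)]
17.0 {'time_s': 1.1, 'qpos': array([-6.48570995e+01,  1.83100910e+01,  8.96382094e+01, -1.60121348e-03,
        7.20455006e+01, -1.14592458e+00]), 'qvel': array([-0.01138065, -0.02105896, -0.07029237,  0.08658933,  0.11477591,
        0.03147345]), 'effort': array([-1.48397918e-03, -4.12370181e+01, -2.32232523e+01,  7.27674714e-02,
        3.76380875e-02,  2.96388782e-05]), 'ee_pos': array([ 254.66268785, -515.5419637 ,  230.99944375]), 'ee_rot': array([1.79993833e+02, 1.64695935e-03, 2.62893185e+01]), 'force': array([ 0.27696782,  0.77738237, -0.43827891]), 'torque': array([0.00293466, 0.00954231, 0.03074837]), 'gripper_width': 91.12896463189104}
```

View pics/top0.png

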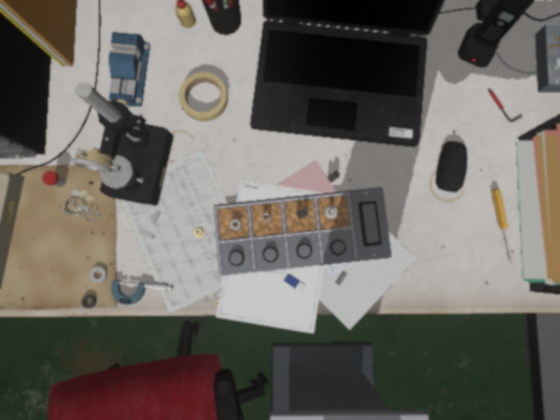

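View pics/side0.png

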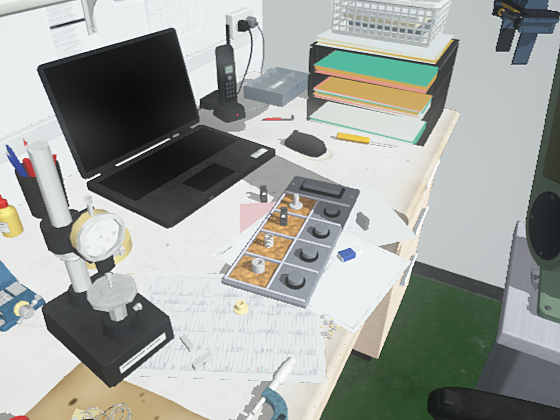

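```bash
python3 - <<'E'
import cv2
t=cv2.imread("pics/top0.png");s=cv2.imread("pics/side0.png")
cv2.imwrite("pics/topc.png",cv2.resize(t[130:250,200:400],None,fx=4,fy=4,interpolation=cv2.INTER_CUBIC))
cv2.imwrite("pics/sidec.png",cv2.resize(s[120:300,60:300],None,fx=3.3,fy=3.3,interpolation=cv2.INTER_CUBIC))
E
python3 - <<'E'
import cv2
t=cv2.imread("pics/top0.png");s=cv2.imread("pics/side0.png")
cv2.imwrite("pics/topd.png",cv2.resize(t[180:280,205:400],None,fx=4,fy=4,interpolation=cv2.INTER_CUBIC))
cv2.imwrite("pics/sided.png",cv2.resize(s[165:310,210:375],None,fx=4,fy=4,interpolation=cv2.INTER_CUBIC))
E
```

```text
(no output)
```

View pics/topd.png

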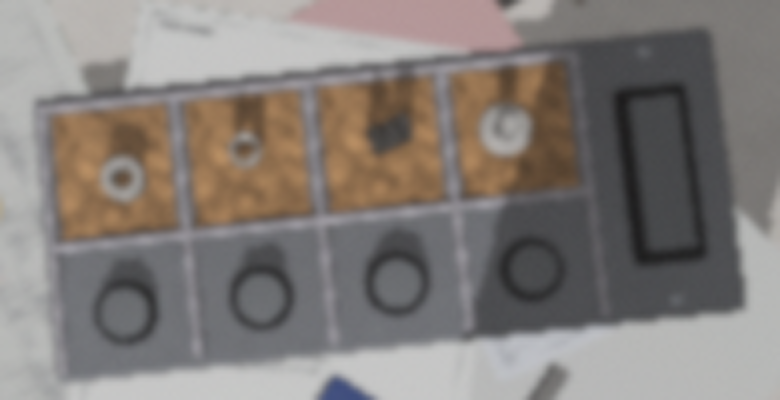

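View pics/sided.png

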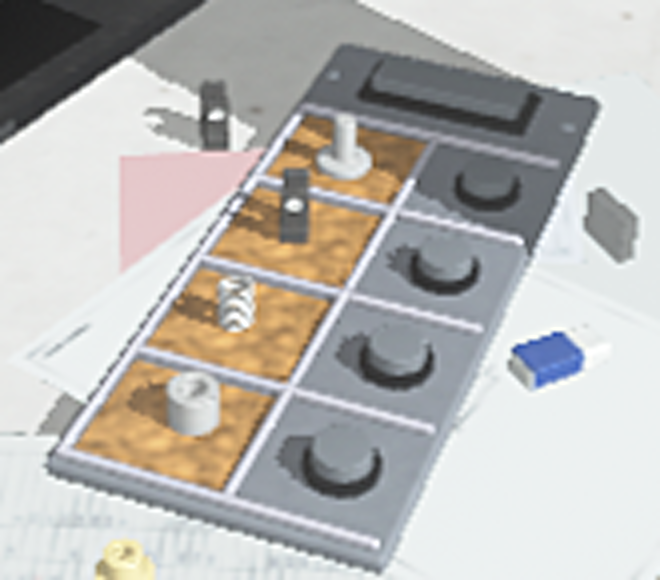

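The top view (crop) shows the pin in the rightmost bay, next to the bar, at about (331,212) px. It has a wide flange and a solid stem, and the side view at (296,204) px confirms it. Its key, key3, is at (338,247) in top and (332,211) in side. The bar is at (372,223) in top and (322,186) in side. Next I'll compute positions.

```bash
cat > h.py <<'E'
import numpy as np
from scipy.spatial.transform import Rotation as R
from workcell import env
P={c:env.camera_params(c) for c in("top","side")}
def ray(c,u,v,z):
    p=P[c]; d=R.from_euler("xyz",p["orientation"],degrees=True).as_matrix()@[(u-p["cx"])/p["fx"],(v-p["cy"])/p["fy"],1]
    return p["xyz"]+d*(z-p["xyz"][2])/d[2]
def proj(c,X):
    p=P[c]; q=R.from_euler("xyz",p["orientation"],degrees=True).as_matrix().T@(np.array(X)-p["xyz"])
    return np.array([p["fx"]*q[0]/q[2]+p["cx"],p["fy"]*q[1]/q[2]+p["cy"]])
E
python3 - <<'E'
from h import *
np.set_printoptions(precision=1,suppress=True)
top=lambda a:(a[0]/4+205,a[1]/4+180); side=lambda a:(a[0]/4+210,a[1]/4+165)
K=[(127,311),(262,297),(397,283),(531,269)]; S=[(341,451),(398,346),(444,259),(489,183)]
a=np.array([ray("top",*top(k),22) for k in K]); b=np.array([ray("side",*side(k),28) for k in S])
print(a,b); print("bar",ray("top",*top((664,172)),22),ray("side",*side((450,84)),28))
for z,x in((a,'t'),(b,'s')): d=z[0]-z[3]; print(x,np.linalg.norm(d)/3,np.degrees(np.arctan2(-d[0],d[1])))
for n,q in (("corners",[(38,100),(710,28),(745,308),(63,380)]),): print(np.array([ray("top",*top(k),14) for k in q]))
print("block/eraser",ray("top",341,278,25),ray("top",292,281,12),"pin top",ray("top",*top((507,120)),42))
E
```

```text
[[463.9 224.5  22. ]
 [470.5 155.3  22. ]
 [477.   86.1  22. ]
 [483.5  17.3  22. ]] [[461.9 231.4  28. ]
 [468.2 161.6  28. ]
 [474.6  96.   28. ]
 [478.8  30.5  28. ]]
bar [532.9 -52.5  22. ] [530.2 -42.7  28. ]
t 69.37718398159065 5.406844159865723
s 67.18981218180427 4.800566054028451
[[574.6 272.7  14. ]
 [609.5 -80.8  14. ]
 [462.8 -93.5  14. ]
 [429.1 258.2  14. ]]
block/eraser [421.2  12.5  25. ] [415.6 111.7  12. ] pin top [558.2  30.   42. ]
```

Request:
{"name": "jog_arm", "arguments": {
  "deltas": [
    [[0.02,-0.032,0,5,0],[0.04,-0.065,0,10,0],[0.06,-0.097,0,15,0],[0.08,-0.13,0,20.9,0],[0.1,-0.162,0,20.9,0],[0.12,-0.195,0,20.9,0],[0.14,-0.227,0,20.9,0],[0.17,-0.242,0.0,20.9,0],[0.2,-0.257,0.0,20.9,0],[0.23,-0.272,0.01,20.9,0],[0.26,-0.287,0.02,20.9,0],[0.29,-0.302,0.03,20.9,0],[0.32,-0.317,0.04,20.9,0],[0.35,-0.332,0.06,20.9,0],[0.38,-0.347,0.08,20.9,0],[0.41,-0.362,0.1,20.9,0],[0.442,-0.378,0.111,20.9,0],[0.442,-0.378,0.111,20.9,0],[0.442,-0.378,0.111,20.9,0],[0.442,-0.378,0.111,20.9,0]]
  ]
}}

```text
time_s: 2.77
ee_pos: [483.2, 18.9, 120.0]
ee_rot: [180.0, 0.0, 5.4]
force: [-0.2, -0.7, -0.3]
gripper_width: 0.2
```

```bash
python3 - <<'E'
from h import *
import cv2
s=env.state(); print(s["time_s"],s["ee_pos"],s["ee_rot"],s["force"],s["gripper_width"])
tip=s["ee_pos"]-[0,0,17]
for c in("top","side"):
    im=env.grab_frame(c)[:,:,::-1].copy(); print(c,proj(c,tip), [proj(c,[483.5,18,28]), proj(c,[533,-50,28])])
    cv2.imwrite(f"pics/{c}1.png",cv2.resize(im[150:300,200:400],None,fx=4,fy=4,interpolation=cv2.INTER_CUBIC))
E
```

```text
2.7667 [483.16107002  18.88348193 119.98608272] [1.79976730e+02 4.21518885e-02 5.42405584e+00] [-0.24665659 -0.7210394  -0.27091111] 0.21154658453651612
top [341.92508318 245.70279645] [array([337.73710471, 247.15709691]), array([370.33102244, 222.66808388])]
side [335.61489613 174.24544108] [array([332.40579118, 206.81114149]), array([322.61608724, 184.00511758])]
```

View pics/side1.png

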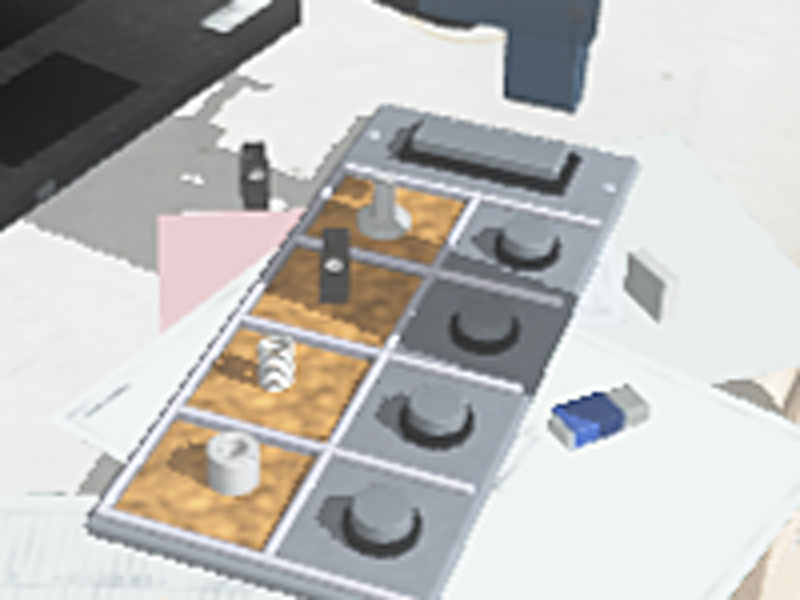

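View pics/top1.png

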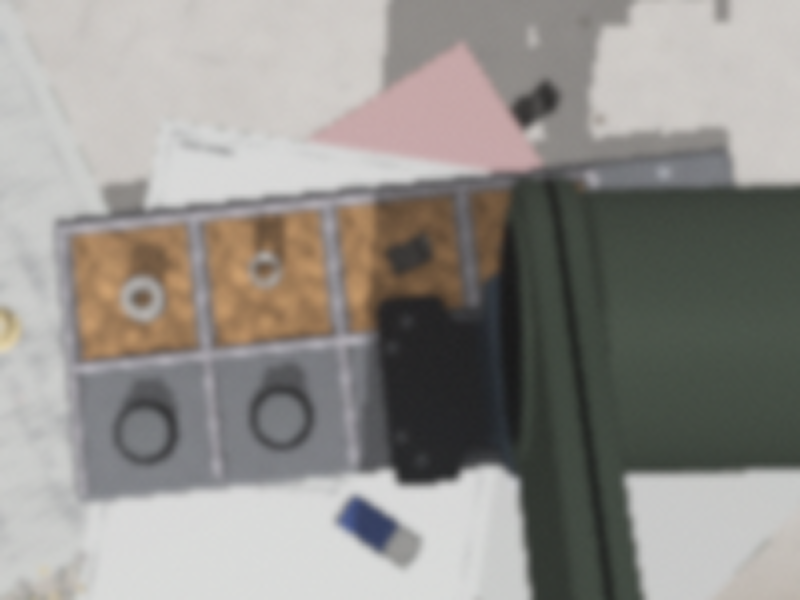

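```bash
python3 - <<'E'
from h import *
import cv2
p=np.array([483.2,18.9,103]); r=np.radians(5.42); ex=np.array([np.cos(r),np.sin(r),0]); ey=np.array([-np.sin(r),np.cos(r),0])
im=cv2.imread("pics/side1.png")
def dot(X,col):
    u=(proj("side",X)-[200,150])*4+1.5; cv2.circle(im,tuple(int(v) for v in u),3,col,-1); return u
for hx,hy in((16,13.5),(-16,13.5)): print(dot(p+hx*ex+hy*ey,(0,0,255)))
k3=np.array([483.5,17.3,28])
for i in range(4):
    for a in np.arange(0,6.3,.5): dot(k3+70*i*ey+13*np.cos(a)*ex+13*np.sin(a)*ey,(0,255,0))
b=np.array([533,-52,28])
for hx,hy in((40,13),(-40,13),(40,-13),(-40,-13)): dot(b+hx*ex+hy*ey,(255,0,255))
cv2.imwrite("pics/side1o.png",im)
E
```

```text
[502.4915604  105.25595489]
[569.25939666 119.64081309]
```

View pics/side1o.png

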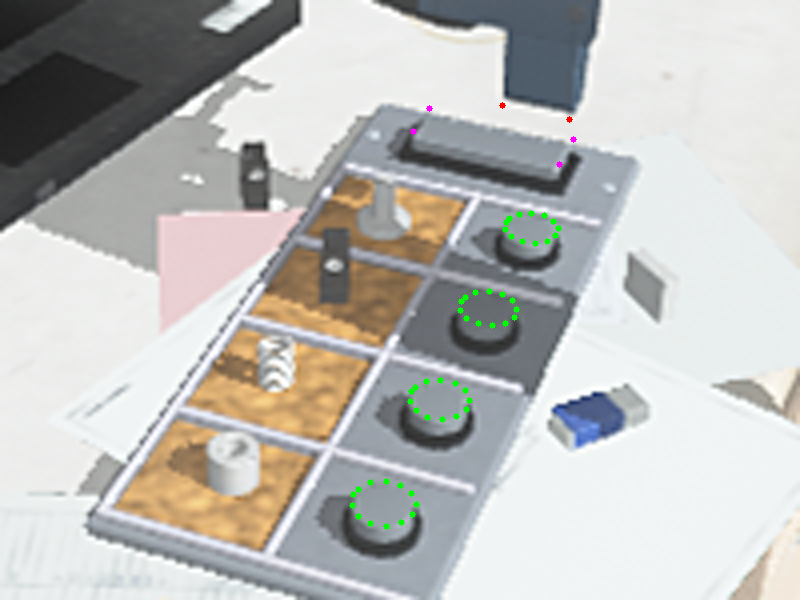

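The overlay agrees: key3 is under the fingertips to within a few mm. I'll descend gently.

Request:
{"name": "jog_arm", "arguments": {
  "deltas": [
    [[0,0,0.03,0,0],[0,0,0.055,0,0],[0,0,0.068,0,0],[0,0,0.072,0,0],[0,0,0.074,0,0],[0,0,0.076,0,0],[0,0,0.078,0,0],[0,0,0.0785,0,0],[0,0,0.0785,0,0],[0,0,0.0785,0,0]]
  ]
}}

```text
time_s: 3.7
ee_pos: [484.2, 18.9, 42.2]
ee_rot: [180.0, -0.1, 5.4]
force: [-0.3, -1.2, 2.2]
gripper_width: 0.2
```

```bash
python3 - <<'E'
from h import *
import cv2
im=env.grab_frame("side")[:,:,::-1].copy()
cv2.imwrite("pics/side2.png",cv2.resize(im[150:300,200:400],None,fx=4,fy=4,interpolation=cv2.INTER_CUBIC))
E
```

```text
(no output)
```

View pics/side2.png

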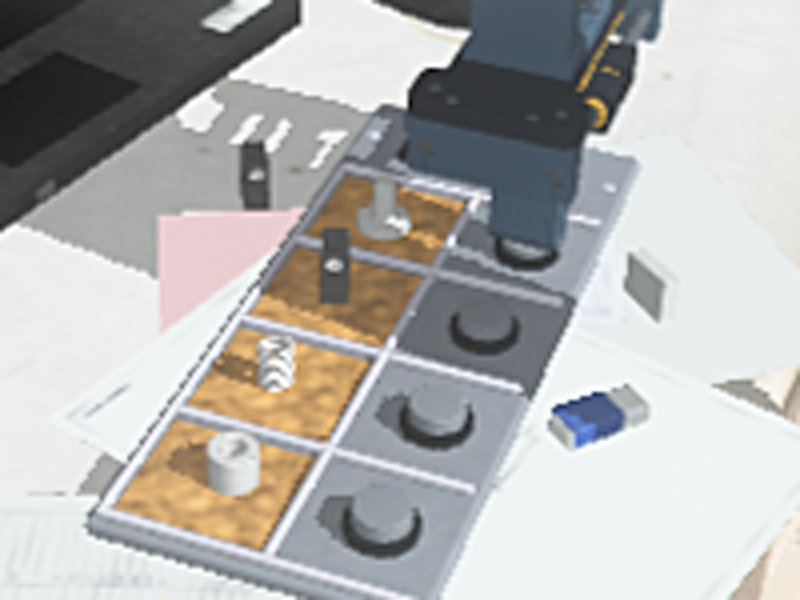

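The tips sit on key3, centred, with a rising spring force. I'll press further to the bottom.

Request:
{"name": "jog_arm", "arguments": {
  "deltas": [
    [[0,0,0.001,0,0],[0,0,0.002,0,0],[0,0,0.003,0,0],[0,0,0.004,0,0],[0,0,0.0045,0,0],[0,0,0.0045,0,0],[0,0,0.0045,0,0]]
  ]
}}

```text
time_s: 4.33
ee_pos: [484.3, 19.0, 38.9]
ee_rot: [180.0, -0.1, 5.4]
force: [-3.8, -2.7, 21.0]
gripper_width: 0.2
```

Key3 is firmly at the stop: TCP 38.9, force well above the spring's 5 N. I'll release and go above the bar.

Request:
{"name": "jog_arm", "arguments": {
  "deltas": [
    [[0,0,-0.004,0,0],[0,0,-0.01,0,0],[0,0,-0.03,0,0],[0,0,-0.055,0,0],[0,0,-0.073,0,0],[0.015,0.024,-0.073,0,0],[0.03,0.048,-0.073,0,0],[0.042,0.072,-0.073,0,0],[0.042,0.072,-0.073,0,0],[0.042,0.072,-0.073,0,0]]
  ]
}}

```text
time_s: 5.17
ee_pos: [531.9, -49.0, 109.2]
ee_rot: [-179.9, 0.1, 5.3]
force: [0.6, 0.2, -0.4]
gripper_width: 0.4
```

```bash
python3 - <<'E'
from h import *
import cv2
print(env.state()["ee_pos"],env.state()["force"])
im=env.grab_frame("side")[:,:,::-1].copy()
cv2.imwrite("pics/side3.png",cv2.resize(im[150:300,200:400],None,fx=4,fy=4,interpolation=cv2.INTER_CUBIC))
E
```

```text
[531.90341708 -48.97735686 109.19897672] [ 0.62893096  0.19203933 -0.37146416]
```

View pics/side3.png

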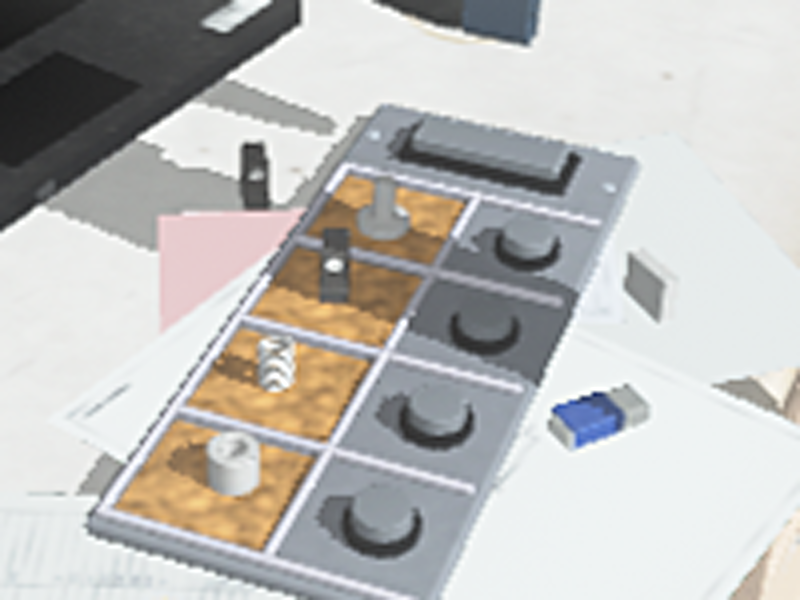

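Key3 is back up and the parts are undisturbed. Next, press the bar.

Request:
{"name": "jog_arm", "arguments": {
  "deltas": [
    [[0,0,0.03,0,0],[0,0,0.05,0,0],[0,0,0.06,0,0],[0,0,0.063,0,0],[0,0,0.066,0,0],[0,0,0.0675,0,0],[0,0,0.069,0,0],[0,0,0.07,0,0],[0,0,0.071,0,0],[0,0,0.0715,0,0],[0,0,0.072,0,0],[0,0,0.072,0,0],[0,0,0.072,0,0]]
  ]
}}

```text
time_s: 6.3
ee_pos: [532.4, -48.4, 39.2]
ee_rot: [-180.0, -0.1, 5.4]
force: [-2.3, 2.4, 9.6]
gripper_width: 0.6
```

```bash
python3 - <<'E'
from h import *
import cv2
print(env.state()["ee_pos"],env.state()["force"])
im=env.grab_frame("side")[:,:,::-1].copy()
cv2.imwrite("pics/side4.png",cv2.resize(im[150:300,200:400],None,fx=4,fy=4,interpolation=cv2.INTER_CUBIC))
E
```

```text
[532.4426991  -48.42455692  39.19368703] [-2.33466604  2.38421139  9.63193165]
```

View pics/side4.png

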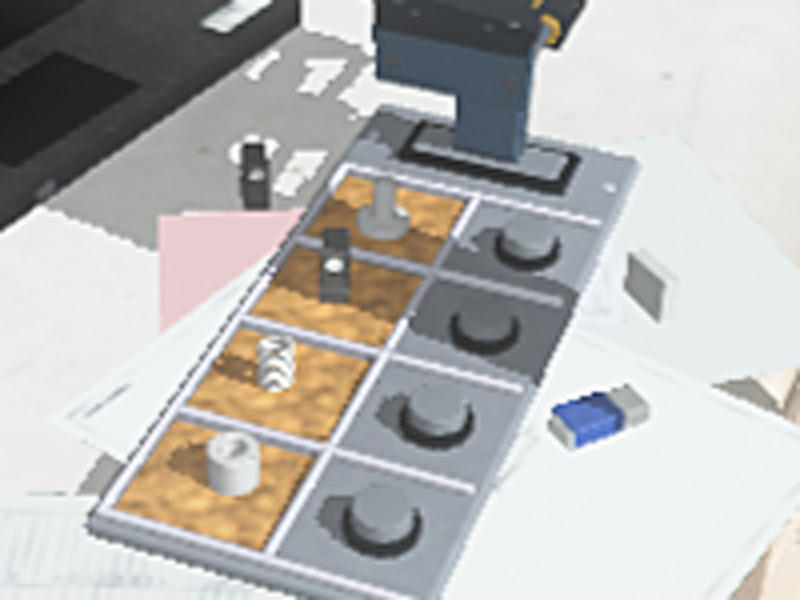

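Request:
{"name": "jog_arm", "arguments": {
  "deltas": [
    [[0,0,0.0005,0,0],[0,0,0.0008,0,0],[0,0,0.0008,0,0]]
  ]
}}

```text
time_s: 6.6
ee_pos: [532.5, -48.4, 39.1]
ee_rot: [-180.0, -0.1, 5.4]
force: [-4.6, 3.1, 14.4]
gripper_width: 0.5
```

The bar is on its stop: the force rises steeply with no further travel. Withdraw.

Request:
{"name": "jog_arm", "arguments": {
  "deltas": [
    [[0,0,-0.004,0,0],[0,0,-0.01,0,0],[0,0,-0.03,0,0],[0,0,-0.06,0,0],[0,0,-0.1,0,0],[0,0,-0.14,0,0],[0,0,-0.18,0,0],[-0.03,0.02,-0.19,0,0],[-0.07,0.04,-0.19,0,0],[-0.1,0.06,-0.19,0,0],[-0.13,0.08,-0.19,0,0],[-0.16,0.1,-0.19,0,0],[-0.16,0.1,-0.19,0,0],[-0.16,0.1,-0.19,0,0]]
  ]
}}

```text
time_s: 7.77
ee_pos: [381.6, -164.4, 227.6]
ee_rot: [179.9, -0.1, 5.2]
force: [0.9, 1.0, 0.1]
gripper_width: 0.5
```

```bash
python3 - <<'E'
from h import *
import cv2
s=env.state();print(s["ee_pos"],s["force"],s["time_s"])
im=env.grab_frame("side")[:,:,::-1].copy()
cv2.imwrite("pics/side5.png",cv2.resize(im[150:300,200:400],None,fx=4,fy=4,interpolation=cv2.INTER_CUBIC))
E
```

```text
[ 381.62256353 -164.36226009  227.64794835] [0.88037344 1.02066984 0.06670509] 7.7667
```

View pics/side5.png

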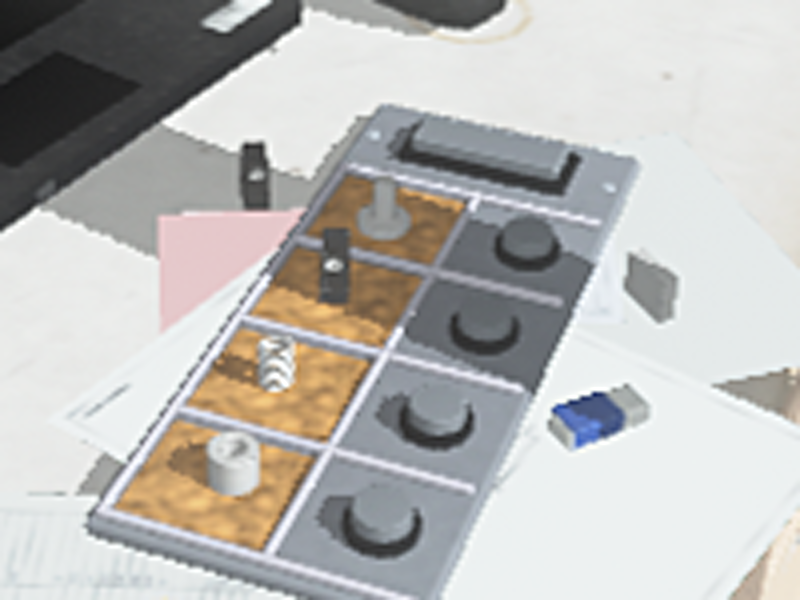

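All the keys are up, the parts and loose things are where they were, and the arm is clear.

```bash
python3 -c "
from workcell import env
print(env.job_done())"
```

```text
the job is handed in; nothing more can be done
None
```

I booked out the flanged pin and handed the job in; the hand-in gives no verdict. The pin stood in bay3, next to the bar key. With the gripper closed I pressed key3 fully down and let it come up, then pressed the bar key fully down and withdrew, all in about 8 s.

- **Key3:** it reached its stop with the fingertips at about 22 mm. I overshot slightly, so the force there was about 21 N, well above the spring's 5 N but under the limits. The next picture showed it up again.
- **Bar key:** it reached its stop at the same height with about 14 N, and the side picture showed it flush.
- **Last check:** the final side picture shows all the keys up, and the parts, eraser, gauge block and spare fork unmoved. The brass bush is not in that crop, but the arm never went near it. The arm is clear of everything.
- **Disagreements:** the networks named the parts unreliably, reporting the pin near (514, 96) and with low confidence. I identified it from the pictures instead. My first side-camera readings of key3 and the bar were 10–13 mm off the top camera's in y. An overlay of the top-camera positions on the side picture cut that to about 4 mm, and the side picture then showed the fingers on key3.

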